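# Close the pill grinder and hold its lid halfway to the lock

### The job

Get the pill grinder ready on the tray: first press the cap on its outlet fully home, then set the lid into the grinder's mouth with its lugs down through the two entry slots and push it onto its seat against the spring. Keeping it pressed down, twist the lid clockwise until its grip bar lines up with the pair of ribs on the rim, halfway to the lock, without letting it reach the click, and finish still holding it pressed down there. Leave the other things on and beside the tray as they are.

Things in the scene. Friction and masses are not known exactly. Their poses are not given: they have to be found in the camera images.
- grinder: White plastic pill grinder, fixed firmly to the tray. Origin: centre of its underside, on the axis of its round mouth; z up. Body 76 mm across (foot 92), rim top 61 mm above the origin. Mouth: bore 54 mm across in a ledge 55 to 61 mm high; below it a channel 44 to 55 mm high, out to 34 mm from the axis. A low foot on its -x side carries the outlet, 74 mm from the mouth's axis.
- seat (a point): Centre of the mouth's flat floor, the lid's seat, 44 mm above the grinder's origin. Axes as the grinder's. From the slots the lid turns only clockwise seen from above (negative about z): ribs at 40 degrees, sprung click felt from about 53, hard stop at about 80. Let go when turned, the lid rises 5 mm on the spring, up to the ledge.
- slot_a (a point): One of two entry slots cut down through the rim ledge, on the grinder's +x side, 14 mm wide, from the bore out to 34 mm from the axis. This point: 30 mm from the axis, at rim height.
- slot_b (a point): The second, facing entry slot, on the grinder's -x side (the outlet's side), the same.
- plate_top (a point): Centre of the top of a sprung round steel plate, 36 mm across, inside the mouth. It stands 6 mm above the seat; the lid pushes it down, 2.5 N at first, 5.5 N with the lid on its seat.
- lid: Loose white plastic bayonet lid, about 70 g, upright on the tray. Origin: centre of underside; z up. Round plug 50 mm across, 22 mm tall; two lugs at the foot along its +x and -x, 8 mm wide, 6 mm tall, tips 32 mm from the axis; a grip bar on top. Half-turn symmetric: either way round fits. Seated, its origin is 44 mm above the grinder's.
- lid_bar (a point): Middle of the lid's upright grip bar, 37 mm above the lid's origin. Bar 46 mm long along the lid's x (in line with the lugs), 14 mm thick along y, 22 to 52 mm above the lid's origin.
- half_ribs: Two small upright ribs on the outside of the grinder's rim, 4 mm wide, 38 to 47 mm from the axis, top 3 mm above the rim, diametrically across from each other, 40 degrees clockwise of the entry slots. Fixed to the grinder. Origin: on the mouth's axis at rim height; its x axis runs through both ribs. The lid is halfway when its bar lies along this axis.
- cap_top (a point): Centre of the flat top of the outlet cap, a white plastic cap 26 mm across, 20 mm tall, on the low outlet neck on the grinder's -x side, 74 mm from the mouth's axis; 54 to 56 mm above the grinder's origin at the start, 46 mm when home.
- outlet_cap (a joint): How far the outlet cap is pressed down (m): starts at 0 to 0.002, fully home at its stop 0.010. It slides straight down against about 5 N of friction and stays where it is left.
- click_a (a joint): Sprung steel ball plunger in the channel wall, pushed outwards by a passing lug (m): 0 at rest, over 0.001 when the lid has been turned into the click.
- click_b (a joint): The second, facing plunger, the same.
- eyedrops_1: Loose white eyedrop bottle with twist cap, 26 mm across, 60 mm tall, upright on the tray. Origin: centre of underside. Bystander.
- eyedrops_2: Another such eyedrop bottle. Bystander.
- eyedrops_3: Another such eyedrop bottle. Bystander.
- saucer: White ceramic saucer, 90 mm across, 14 mm tall, on the tray. Origin: centre of underside. Bystander.
- magnifier: Blue acrylic magnifier lying beside the tray, lens 72 mm across, handle 85 mm towards its -x, 7 mm thick. Origin: under the lens centre. Bystander.
- glasses_case: Closed grey glasses case beside the tray, 160 (x) x 62 x 42 mm. Origin: centre of underside. Bystander.
- tray: Steel tray fixed to the cart top, 340 (x) x 500 x 17 mm, walls and floor 3 mm thick. Origin: centre of underside.

How it is judged:
By the outcome, as a careful person would: the job done as asked, in the order asked, and still so for the second after the job is handed in, while the arm keeps its last pose, push and grip.
It also fails if it takes over 43 s, if anything falls off the work surface, if the arm or the gripper's body presses on something with over 40 N, if the wrist force passes 120 N, or if a joint passes its speed limit or range.

### The arm

A 7-joint arm with a two-finger parallel gripper is mounted at the origin on the work surface. World frame = base frame: x ahead of the robot, y to its left, z up, the work surface at z = 0. Lengths are in m, angles in rad, forces in N, time in s.
With the tool pointing down it reaches from about 0.425 to 1.025 m from the base axis. Payload 9.4 kg.
Tool frame: the origin (TCP) lies at the very end of the fingers, on their centre line; the grasp point (between the pads) lies 19 mm behind it; z points along the fingers, y is the line along which they close (so a half turn about z gives the same grasp; the last joint's range is limited). The gripper opens to 85 mm and grips with 20 to 120 N. Pads are 22 mm wide; open, the fingers measure 114 mm over their backs; the gripper's body (76 mm by 85 mm) begins 54 mm behind the grasp point. The pads swing forward as they close: fully open they stand 13 mm farther back than shut.
Start: joints at [-1.296, 0.599, -0.003, 1.599, 0.002, 0.943, -0.08], TCP at [0.25, 0.681, 0.231] pointing down, gripper open.
Joint ranges: [-2.57, 2.57], [-0.35, 1.97], [-1.29, 1.29], [0.11, 2.56], [-1.05, 4.19], [0.11, 1.86], [-2.63, 2.63]. Speed limits (rad/s): [2.22, 2.22, 3.01, 3.01, 3.14, 3.14, 3.14].

### API

Orientations are given as a rotation vector (axis times angle).
In Python, from station import * gives the robot as it stands. The module is installed in compiled form; this text tells all that it offers.
- The arm moves only by the tool servo_tool, never from a script. Its arguments are lists of equal length, an entry for each row: "linear": the shift along the tool's x, y, z in cm, a list of three; "twist": the turn, a rotation vector about the tool's x, y, z in degrees, a list of three; "hand": the finger opening in cm, from 0 to 8.54. A call has 1 to 12 rows; each row shifts and turns the commanded pose from where the row before left it, along the tool's axes as they then stand; what a row does not reach is not made up. A row lasts 1/10 s, in which the tool goes at most 50 mm and 8.59 degrees, less where a joint would pass 70% of its speed; a pose out of reach is approached as far as the arm can. A call with a gripper value outside its range is refused whole. The fingers move at their own pace and stop on an object; "newtons" is the grip in N (left out, the last holds). Time passes only in rows, so rows that do not move let the fingers close. It gives the time, the measured TCP pose, the force, the opening and the grip force at its end, in the units of the state.
- read_state(): the state, without advancing time (a new reading comes with each control period).
- get_image(name): name is "side" or "top" or "wrist"; returns a dict with "img" (384x512x3 uint8, red, green, blue), "mtx" (3x3 intrinsics, pixels), "k1" (the pictures are not rectified: a ray, as slopes to the right and down, at radius r is drawn at 1 + k1 r^2 times it, then the intrinsics apply), "rvec" (rotation vector, rad) and "tvec" (3), from world to camera coordinates, as OpenCV has them; the wrist camera has in their place "mount" (4x4, takes a point from camera to tool coordinates, whose origin is the TCP and whose axes are the flange's). Camera axes: x right, y down, z forward; pixel columns grow to the right and rows downward; lengths in m; the calibration is good to about 2 mm. A picture is of the moment at which its call begins: read the wrist's pose just before it. There is no depth.
- close_job(): hands the job in; it is judged then, once.
The state is a dict: "time_s": time; "qpos": joint angles; "qvel": joint speeds; "joint_efforts": joint torques, N m; "ee_pos": TCP position; "tcp_rot": TCP orientation; "force": force on the tool from outside, world axes, zero at the start; "moment": the same for the moment, N m; "opening": finger opening in m; "grip_force": force on a finger pad.
Only numpy, scipy, OpenCV 4.12 (cv2) and the standard library are available. Lean on these libraries where they do the work, as an engineer would, in place of code of your own. Each camera call takes 0.05 s, during which the arm holds its last target. There are 200 camera calls.

## Working session

There is one attempt and no reset: what is moved stays moved. The work goes in short steps, Python scripts to look and compute and a tool call to move; the robot and the scene stay as the last step left them, time stands still between calls to the robot, and variables do not carry over. Pictures are saved under pics/ and viewed, at most 10 in all, crops included, and the job is handed in when it is done.

Besides the shell and the picture viewer there is one more tool, called in YAML: its name, and indented under it one key for each argument. servo_tool: Moves the arm, as the interface text tells. Its arguments: {"type":"object","properties":{"linear":{"type":"array","items":{"type":"array","items":{"type":"number"}}},"twist":{"type":"array","items":{"type":"array","items":{"type":"number"}}},"hand":{"type":"array","items":{"type":"number"}},"newtons":{"type":"number"}},"required":["linear","twist","hand"]}

```bash
mkdir -p pics; cat > h.py <<'E'
from station import *
import numpy as np, cv2
from scipy.spatial.transform import Rotation as R
def cam(d,st=None):
    if 'mount' in d:
        T=np.eye(4);T[:3,:3]=R.from_rotvec(st['tcp_rot']).as_matrix();T[:3,3]=st['ee_pos']
        W=T@np.array(d['mount']);return W[:3,:3],W[:3,3]
    M=cv2.Rodrigues(np.array(d['rvec'],float))[0];return M.T,-M.T@np.array(d['tvec']).ravel()
def onplane(d,uv,z,st=None):
    Rw,c=cam(d,st);K=np.array(d['mtx']);uv=np.atleast_2d(np.array(uv,float))
    p=np.c_[(uv[:,0]-K[0,2])/K[0,0],(uv[:,1]-K[1,2])/K[1,1]]
    q=p.copy()
    for _ in range(20): q=p/(1+d['k1']*(q**2).sum(1,keepdims=True))
    r=np.c_[q,np.ones(len(q))]@Rw.T
    return c+r*((z-c[2])/r[:,2:])
def proj(d,P,st=None):
    Rw,c=cam(d,st);K=np.array(d['mtx']);X=(np.atleast_2d(P)-c)@Rw
    q=X[:,:2]/X[:,2:];q=q*(1+d['k1']*(q**2).sum(1,keepdims=True))
    return q*[K[0,0],K[1,1]]+[K[0,2],K[1,2]]
E
python3 - <<'E'
from h import *
import pickle
s=read_state();D={n:get_image(n) for n in("top","side","wrist")}
pickle.dump((s,D),open('d0.pkl','wb'))
for n in D: cv2.imwrite(f'pics/{n}0.png',cv2.resize(D[n]['img'][:,:,::-1],(800,600),interpolation=cv2.INTER_CUBIC))
print(s); 
for n in D: print(n,cam(D[n],s),D[n]['mtx'],D[n]['k1'])
E
```

```text
{'time_s': 0.0, 'qpos': array([-1.29567631,  0.60013363, -0.00251964,  1.60012641,  0.00182294,
        0.9428992 , -0.07983242]), 'qvel': array([-8.01490353e-04,  1.39658992e-03, -9.86546232e-05,  5.59329362e-04,
       -1.48365365e-03,  2.29354184e-04,  4.17361192e-04]), 'joint_efforts': array([-9.32726016e-05, -7.76470256e+01,  1.56483717e+00, -2.58017421e+01,
        1.23451342e-02,  9.18103469e-03,  3.65446920e-05]), 'ee_pos': array([0.24971343, 0.68013833, 0.2304124 ]), 'tcp_rot': array([-5.49743146e-01, -3.09301705e+00,  2.45352065e-03]), 'force': array([-0.22694613,  0.13782186, -0.60688974]), 'moment': array([0.01057971, 0.02473531, 0.00281168]), 'grip_force': 0.0, 'opening': 0.08520187759920217}
top (array([[ 0.02658938, -0.99838245,  0.0502543 ],
       [-0.99961987, -0.02692158, -0.00594491],
       [ 0.00728822, -0.05007712, -0.99871876]]), array([0.52759252, 0.00650679, 1.34680781])) [[404.05963641   0.         260.45290408]
 [  0.         404.05963641 190.03255505]
 [  0.           0.           1.        ]] -0.07460317058691208
side (array([[-9.99503887e-01,  2.39542717e-04,  3.14948121e-02],
       [-2.52843774e-02,  5.90145167e-01, -8.06901098e-01],
       [-1.87797984e-02, -8.07297110e-01, -5.89846332e-01]]), array([0.58754321, 0.78500828, 0.63779943])) [[374.14190009   0.         256.74912463]
 [  0.         374.14190009 192.89215487]
 [  0.           0.           1.        ]] -0.045945703581567326
wrist (array([[ 0.34506165,  0.89784852,  0.27349679],
       [ 0.9385775 , -0.32941102, -0.10276504],
       [-0.00217458,  0.29215821, -0.95636753]]), array([0.18104891, 0.70614933, 0.37248052])) [[309.62438301   0.         249.58859771]
 [  0.         309.62438301 188.02569723]
 [  0.           0.           1.        ]] -0.0665573273628261
```

View pics/top0.png

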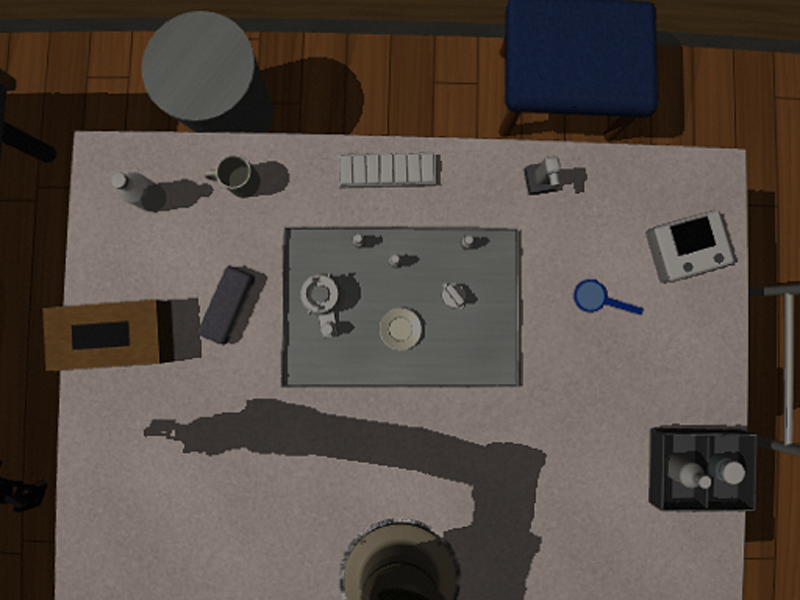

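View pics/side0.png

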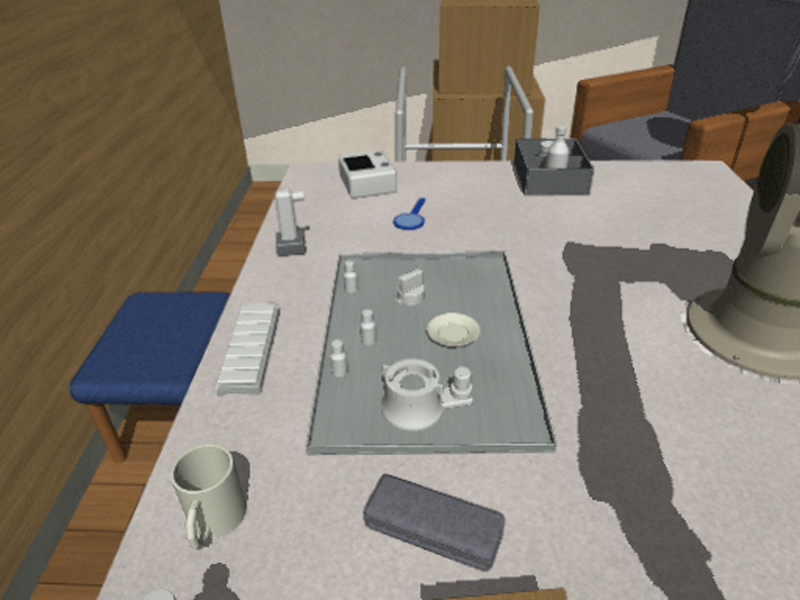

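The top view shows the grinder's mouth near (320,293), the cap near (328,328), the lid near (454,295), the bottles near (359,240), (396,261) and (468,241), and the saucer near (401,328). The side view agrees with this.

```bash
python3 - <<'E'
from h import *
import pickle
s,D=pickle.load(open('d0.pkl','rb'));d=D['top'];f=.64
for n,uv,z in(("mouth",(320,292),.064),("cap",(328,327),.058),("lidbar",(453.5,294),.055),("bot",(359,239),.063),("bot",(468,240),.063),("bot",(396,260),.063),("sauc",(401,328),.017),("trayc1",(284,229),.017),("trayc2",(521,385),.017)): print(n,onplane(d,np.array(uv)*f,z).round(4))
g=d['img']
a=cv2.resize(g[160:235,180:240][:,:,::-1],(480,600),interpolation=cv2.INTER_CUBIC)
b=cv2.resize(g[170:210,270:310][:,:,::-1],(320,320),interpolation=cv2.INTER_CUBIC)
o=np.zeros((600,800,3),np.uint8);o[:,:480]=a;o[:320,480:]=b;cv2.imwrite('pics/c1.png',o)
print(R.from_rotvec(s['tcp_rot']).as_matrix().round(3), np.array(D['wrist']['mount']).round(3))
E
```

```text
mouth [[0.5974 0.1761 0.064 ]]
cap [[0.5267 0.1582 0.058 ]]
lidbar [[ 0.6012 -0.0965  0.055 ]]
bot [[0.7082 0.1001 0.063 ]]
bot [[ 0.7123 -0.1231  0.063 ]]
bot [[0.6671 0.0232 0.063 ]]
sauc [[0.5287 0.0094 0.017 ]]
trayc1 [[0.732  0.2637 0.017 ]]
trayc2 [[ 0.4154 -0.2464  0.017 ]]
[[-0.939  0.345 -0.   ]
 [ 0.345  0.939 -0.002]
 [-0.    -0.002 -1.   ]] [[-0.001 -0.956 -0.292  0.073]
 [ 1.    -0.    -0.001  0.001]
 [ 0.001 -0.292  0.956 -0.142]
 [ 0.     0.     0.     1.   ]]
```

View pics/c1.png

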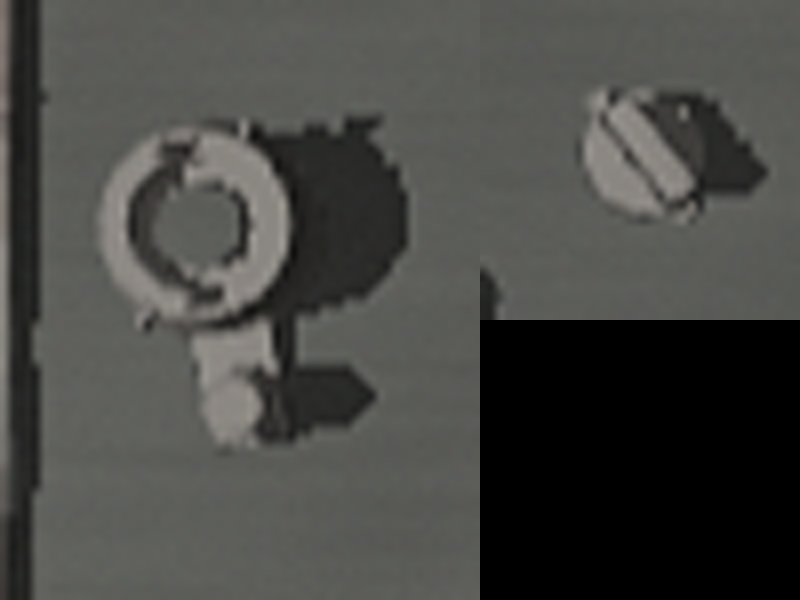

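The crop shows ribs at (243,128) and (147,320), with the slots nearly in line with the cap, so the grinder's yaw is about 14°. The lid bar lies at about 39° world. I'm moving over the grinder for a close look with the wrist camera.

servo_tool:
  linear:
    - [-3.94,-2.85,0.2]
    - [-3.94,-2.85,0.2]
    - [-3.94,-2.85,0.2]
    - [-3.94,-2.85,0.2]
    - [-3.94,-2.85,0.2]
    - [-3.94,-2.85,0.2]
    - [-3.94,-2.85,0.2]
    - [-3.94,-2.85,0.2]
    - [-3.94,-2.85,0.2]
    - [-3.94,-2.85,0.2]
    - [-3.94,-2.85,0.2]
    - [-3.94,-2.85,0.2]
  twist:
    - [0,0,0]
    - [0,0,0]
    - [0,0,0]
    - [0,0,0]
    - [0,0,0]
    - [0,0,0]
    - [0,0,0]
    - [0,0,0]
    - [0,0,0]
    - [0,0,0]
    - [0,0,0]
    - [0,0,0]
  hand: [0,0,0,0,0,0,0,0,0,0,0,0]
  newtons: 20

```text
time_s: 1.35
ee_pos: [0.5766, 0.1948, 0.2072]
tcp_rot: [-0.55, -3.093, 0.0]
force: [0.6, 0.7, 0.4]
opening: 0.0004
grip_force: 0.0
```

servo_tool:
  linear:
    - [-3.9,-2.8,0.4]
    - [0,0,0]
    - [0,0,0]
  twist:
    - [0,0,0]
    - [0,0,0]
    - [0,0,0]
  hand: [0,0,0]

```text
time_s: 1.65
ee_pos: [0.6032, 0.1553, 0.2028]
tcp_rot: [-0.555, -3.092, 0.001]
force: [0.2, -0.2, -0.0]
opening: -0.0001
grip_force: 0.0
```

```bash
python3 - <<'E'
from h import *
import pickle
s=read_state();d=get_image('wrist');pickle.dump((s,d),open('d1.pkl','wb'))
cv2.imwrite('pics/w1.png',cv2.resize(d['img'][:,:,::-1],(800,600),interpolation=cv2.INTER_CUBIC))
print(s['time_s'],s['qpos'].round(3),s['ee_pos'],s['tcp_rot'],s['force'])
for n,P in(("mouth",(.5974,.1761,.064)),("cap",(.5267,.1582,.058))): print(n,proj(d,P,s)/.64)
E
```

```text
1.65 [-0.343  0.508 -0.     1.87   0.     0.765  0.872] [0.60316791 0.15526172 0.20284135] [-5.54571155e-01 -3.09173963e+00  8.41779283e-04] [ 0.15928535 -0.16841585 -0.03454973]
mouth [[419.15858564 253.48924823]]
cap [[347.82829026 148.43502327]]
```

View pics/w1.png

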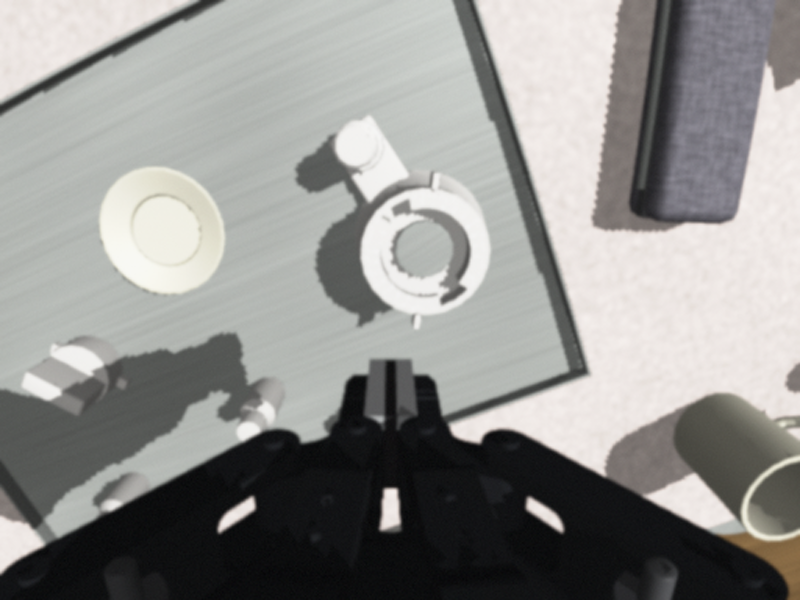

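The wrist view shows the rim centre near (425,250), ribs at (435,180) and (417,321), the cap top near (358,142), the lid at lower left near (72,375), and the saucer at (165,228).

```bash
cat >> h.py <<'E'
def circ(img,c,r0,r1,dark_out=True,n=180):
    g=cv2.GaussianBlur(cv2.cvtColor(img,cv2.COLOR_RGB2GRAY),(3,3),0).astype(np.float32)
    rr=np.arange(r0,r1,.25);pts=[]
    for t in np.linspace(0,2*np.pi,n,endpoint=False):
        x=(c[0]+rr*np.cos(t)).astype(np.float32);y=(c[1]+rr*np.sin(t)).astype(np.float32)
        v=cv2.remap(g,x[None],y[None],cv2.INTER_LINEAR)[0]
        k=np.argmin(np.diff(v)) if dark_out else np.argmax(np.diff(v))
        if abs(v[min(k+3,len(v)-1)]-v[max(k-2,0)])>25: pts.append((x[k],y[k]))
    return np.array(pts)
def fitc(P):
    P=P[:,:2]
    for _ in range(4):
        A=np.c_[2*P,np.ones(len(P))];s=np.linalg.lstsq(A,(P**2).sum(1),rcond=None)[0]
        r=np.sqrt(s[2]+s[0]**2+s[1]**2);e=np.abs(np.hypot(*(P-s[:2]).T)-r)
        P=P[e<max(2*np.median(e),.0006)]
    return s[:2],r,len(P),e.mean()
E
python3 - <<'E'
from h import *
import pickle
s,d=pickle.load(open('d1.pkl','rb'));im=d['img'];f=.64
for n,c,r0,r1,z in(("rim",(425,250),60,70,.064),("plate",(425,249),20,38,.053),("cap",(357,141),18,27,.058)):
    for dk in(True,False):
        p=circ(im,np.array(c)*f,r0*f,r1*f,dk)
        if len(p)>20: print(n,dk,fitc(onplane(d,p,z,s)))
rb=onplane(d,np.array([(435.5,180),(417,321.5)])*f,.067,s);v=rb[0]-rb[1];print("ribs",rb,rb.mean(0),np.hypot(*v[:2]),np.degrees(np.arctan2(v[1],v[0])))
sl=onplane(d,np.array([(402,207),(454,290)])*f,.064,s);v=sl[1]-sl[0];print("slots",sl,sl.mean(0),np.degrees(np.arctan2(v[1],v[0])))
# self-consistency: projected TCP
print(proj(d,s['ee_pos'],s)/f, "tray corner",onplane(d,np.array([(586,374)])*f,.017,s))
q=D=pickle.load(open('d0.pkl','rb'))[1]['top']
p=circ(q['img'],np.array((320,292.5))*f,16*f,23*f,True);print("top rim",fitc(onplane(q,p,.064)))
a=cv2.resize(im[75:220,205:325][:,:,::-1],(496,600),interpolation=cv2.INTER_CUBIC);cv2.imwrite('pics/w1c.png',a)
E
```

```text
rim True (array([0.5982749 , 0.17904059]), np.float64(0.038071119364893935), 80, np.float64(0.00019695426052577099))
plate True (array([0.59884829, 0.16887031]), np.float64(0.02611835287111125), 16, np.float64(0.00025074420648696187))
plate False (array([0.59755861, 0.1767135 ]), np.float64(0.01756106998636709), 60, np.float64(0.00022642782318114962))
cap True (array([0.52665338, 0.16183893]), np.float64(0.010934316566995365), 55, np.float64(0.00024356981491835826))
ribs [[0.56009033 0.19883533 0.067     ]
 [0.63628699 0.16085326 0.067     ]] [0.59818866 0.1798443  0.067     ] 0.08513852734614623 153.5049292542984
slots [[0.56813574 0.17592039 0.064     ]
 [0.62603305 0.18843304 0.064     ]] [0.59708439 0.18217672 0.064     ] 12.195098181003589
[[388.71010601 381.89254608]] tray corner [[0.73921895 0.26311173 0.017     ]]
top rim (array([0.5946387 , 0.17771608]), np.float64(0.03633487375406723), 46, np.float64(0.0002259215453194212))
```

View pics/w1c.png

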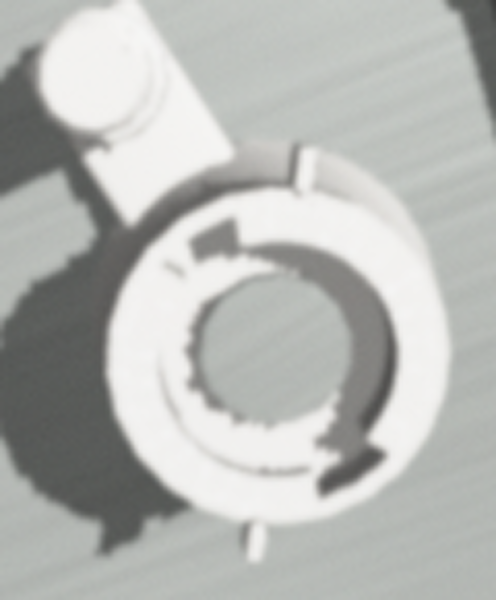

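The crop shows the ribs and slots clearly. The rim centre is (0.598, 0.179), the yaw is about 13.5°, and the cap is near (0.526, 0.161). I'm going to press the cap.

servo_tool:
  linear:
    - [2.48,-0.72,1]
    - [2.48,-0.72,2.4]
    - [2.48,-0.71,3.4]
    - [0,0,3.6]
    - [0,0,3]
    - [0,0,0.4]
    - [0,0,0]
  twist:
    - [0,0,0]
    - [0,0,0]
    - [0,0,0]
    - [0,0,0]
    - [0,0,0]
    - [0,0,0]
    - [0,0,0]
  hand: [0,0,0,0,0,0,0]

```text
time_s: 2.4
ee_pos: [0.5248, 0.1635, 0.0651]
tcp_rot: [-0.546, -3.092, 0.001]
force: [-0.3, -0.3, -0.6]
opening: -0.0
grip_force: 0.0
```

servo_tool:
  linear:
    - [0,0,0.3]
    - [0,0,0.3]
    - [0,0,0.3]
    - [0,0,0.2]
    - [0,0,0.2]
    - [0,0,0]
  twist:
    - [0,0,0]
    - [0,0,0]
    - [0,0,0]
    - [0,0,0]
    - [0,0,0]
    - [0,0,0]
  hand: [0,0,0,0,0,0]

```text
time_s: 3.0
ee_pos: [0.5262, 0.1626, 0.0526]
tcp_rot: [0.55, 3.092, 0.001]
force: [1.0, 0.8, 0.7]
opening: 0.0
grip_force: 0.9
```

servo_tool:
  linear:
    - [0,0,0.15]
    - [0,0,0.15]
  twist:
    - [0,0,0]
    - [0,0,0]
  hand: [0,0,0]

```text
schema error: expected 2 entries
```

servo_tool:
  linear:
    - [0,0,0.15]
    - [0,0,0.15]
  twist:
    - [0,0,0]
    - [0,0,0]
  hand: [0,0]

```text
time_s: 3.2
ee_pos: [0.5262, 0.1627, 0.0497]
tcp_rot: [0.55, 3.092, 0.001]
force: [1.3, 1.3, 5.7]
opening: 0.0001
grip_force: 2.6
```

Contact, with about 5.7 N of friction. I'll continue in small steps until the force jumps.

servo_tool:
  linear:
    - [0,0,0.1]
    - [0,0,0.1]
  twist:
    - [0,0,0]
    - [0,0,0]
  hand: [0,0]

```text
time_s: 3.4
ee_pos: [0.5263, 0.1627, 0.0488]
tcp_rot: [0.55, 3.091, 0.002]
force: [-4.5, -0.4, 35.5]
opening: 0.0001
grip_force: 17.8
```

servo_tool:
  linear:
    - [0,0,0.1]
    - [0,0,0.0]
  twist:
    - [0,0,0]
    - [0,0,0]
  hand: [0,0]

```text
time_s: 3.6
ee_pos: [0.5263, 0.1627, 0.0488]
tcp_rot: [0.55, 3.091, 0.002]
force: [-4.6, -0.3, 34.0]
opening: 0.0006
grip_force: 17.4
```

The cap is home at z = 0.0488. I'm moving to view the lid.

servo_tool:
  linear:
    - [0,0,-3]
    - [0,0,-3.5]
    - [0,0,-3.5]
    - [0,0,-1.4]
    - [0,0,0]
    - [0,0,0]
    - [0,0,0]
    - [0,0,0]
  twist:
    - [0,0,0]
    - [0,0,-8.4]
    - [0,0,-8.4]
    - [0,0,-8.4]
    - [0,0,-8.4]
    - [0,0,-8.4]
    - [0,0,-8.4]
    - [0,0,-8.4]
  hand: [0,0,0,5,5,5,5,5]

```text
time_s: 4.4
ee_pos: [0.5251, 0.1619, 0.1601]
tcp_rot: [1.048, -2.961, 0.001]
force: [-0.4, -1.0, -0.0]
opening: 0.0498
grip_force: 0.0
```

servo_tool:
  linear:
    - [1.05,-4.13,0]
    - [1.05,-4.13,0]
    - [1.05,-4.13,0]
    - [1.05,-4.13,0]
    - [1.05,-4.13,0]
    - [1.05,-4.13,0]
    - [0,0,0]
    - [0,0,0]
  twist:
    - [0,0,0]
    - [0,0,0]
    - [0,0,0]
    - [0,0,0]
    - [0,0,0]
    - [0,0,0]
    - [0,0,0]
    - [0,0,0]
  hand: [5,5,5,5,5,5,5,5]

```text
time_s: 5.2
ee_pos: [0.6306, -0.0719, 0.1596]
tcp_rot: [1.035, -2.965, -0.001]
force: [-0.1, 1.4, 0.3]
opening: 0.0501
grip_force: 0.0
```

```bash
python3 - <<'E'
from h import *
import pickle
s=read_state();d=get_image('wrist');pickle.dump((s,d),open('d2.pkl','wb'))
cv2.imwrite('pics/w2.png',cv2.resize(d['img'][:,:,::-1],(800,600),interpolation=cv2.INTER_CUBIC))
print(s['time_s'],s['qpos'].round(3),s['ee_pos'],s['tcp_rot'],s['force'],s['opening'])
E
```

```text
5.2 [ 0.243  0.592 -0.331  1.863  0.274  0.732  2.002] [ 0.63056076 -0.07189535  0.15961266] [ 1.03512472e+00 -2.96481249e+00 -6.62535485e-04] [-0.10229504  1.39793943  0.29727778] 0.050068272369106964
```

View pics/w2.png

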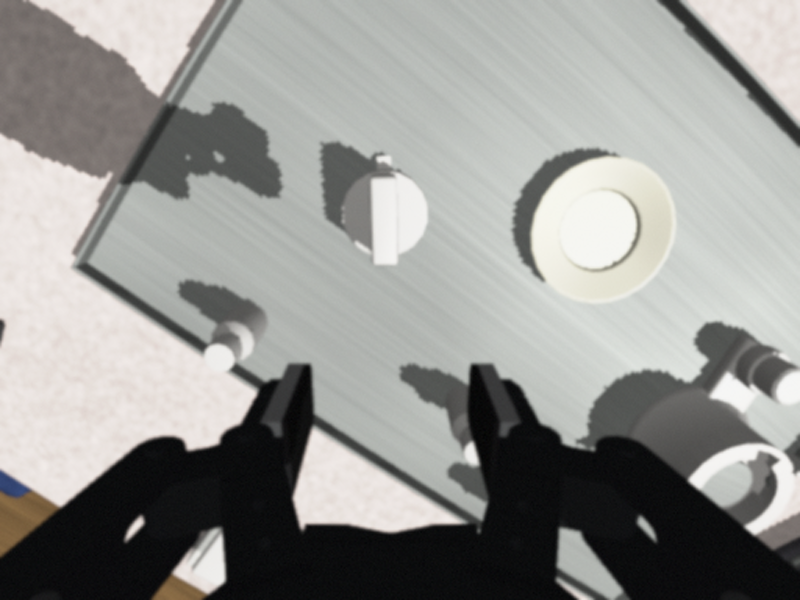

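The wrist view shows the lid bar's top face with corners near (371,179), (396,179), (374,265) and (398,265), nearly along tool x. The plug disc is centred near (385,213).

```bash
python3 - <<'E'
from h import *
import pickle
s,d=pickle.load(open('d2.pkl','rb'));f=.64
T=R.from_rotvec(s['tcp_rot']);x=T.as_matrix()[:,0];print("toolx",np.degrees(np.arctan2(x[1],x[0])))
c=onplane(d,np.array([(371,179),(396,179),(374,265),(398,265)])*f,.055,s)
m=c.mean(0);v=(c[0]+c[1]-c[2]-c[3])/2;print("bar",m,np.hypot(*v[:2]),np.hypot(*(c[1]-c[0])[:2]),np.degrees(np.arctan2(v[1],v[0])))
p=circ(d['img'],np.array((386,213))*f,36*f,48*f,True);F=fitc(onplane(d,p,.025,s));print("plug",F)
lug=onplane(d,np.array([(382,155)])*f,.009,s);print(lug, np.hypot(*(lug[0,:2]-F[0])))
for n,q in(("bar",m[:2]),("plug",F[0])): print(n,"tool cm",100*T.inv().apply(np.r_[q,.028]-s['ee_pos']))
print(proj(d,s['ee_pos'],s)/f)
E
```

```text
toolx -141.50804167112247
bar [ 0.60428529 -0.09702711  0.055     ] 0.04412702447066463 0.012476168419327863 -140.04492977533909
plug (array([ 0.60792056, -0.08910832]), np.float64(0.029886127395435388), 18, np.float64(0.0003139695475124641))
[[ 0.57964093 -0.11909908  0.009     ]] 0.04122114675017587
bar tool cm [ 3.60677193 -0.34242959 13.16483627]
plug tool cm [ 2.82937131  0.05111022 13.16433094]
[[392.42491548 382.38222273]]
```

servo_tool:
  linear:
    - [1.8,-0.17,2]
    - [1.8,-0.17,3]
    - [0,0,3]
    - [0,0,3]
    - [0,0,1.6]
    - [0,0,0.5]
    - [0,0,0]
  twist:
    - [0,0,-1.5]
    - [0,0,0]
    - [0,0,0]
    - [0,0,0]
    - [0,0,0]
    - [0,0,0]
    - [0,0,0]
  hand: [5,5,5,5,5,5,5]

```text
time_s: 5.95
ee_pos: [0.605, -0.0944, 0.029]
tcp_rot: [1.081, -2.949, -0.002]
force: [0.6, -0.2, 0.9]
opening: 0.0498
grip_force: 0.0
```

servo_tool:
  linear:
    - [0,0,0]
    - [0,0,0]
    - [0,0,0]
    - [0,0,0]
    - [0,0,0]
  twist:
    - [0,0,0]
    - [0,0,0]
    - [0,0,0]
    - [0,0,0]
    - [0,0,0]
  hand: [1,1,1,1,1]
  newtons: 60

```text
time_s: 6.45
ee_pos: [0.6061, -0.0959, 0.0305]
tcp_rot: [-1.078, 2.949, -0.001]
force: [-0.2, 0.5, 6.1]
opening: 0.0127
grip_force: 59.5
```

```bash
python3 - <<'E'
from h import *
import pickle
s=read_state();d=get_image('wrist');pickle.dump((s,d),open('d3.pkl','wb'))
cv2.imwrite('pics/w3.png',cv2.resize(d['img'][:,:,::-1],(800,600),interpolation=cv2.INTER_CUBIC))
print(s['time_s'],s['qpos'].round(3),s['ee_pos'],s['tcp_rot'],s['force'],s['opening'],s['grip_force'])
E
```

```text
6.45 [ 0.226  0.746 -0.244  1.985  0.384  0.453  1.968] [ 0.60609692 -0.09594904  0.03054601] [-1.07755729e+00  2.94915366e+00 -1.21019580e-03] [-0.2491079   0.53200695  6.09469441] 0.012706304671819855 59.53636407852173
```

View pics/w3.png

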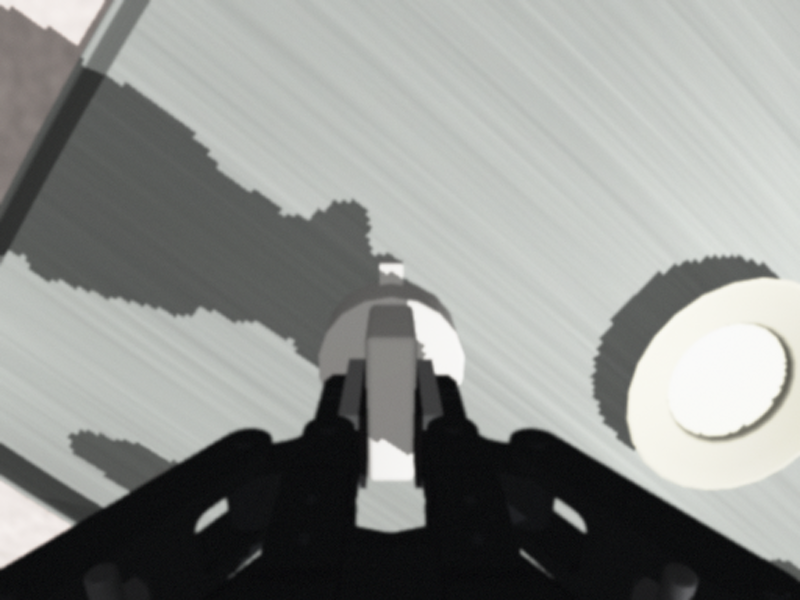

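The lid is gripped and upright. The bar's top face spans about (366–417, 337–480) and the front lug is at (391,270). Next I compute the lid's offset in the tool frame.

```bash
python3 - <<'E'
from h import *
import pickle
s,d=pickle.load(open('d3.pkl','rb'));f=.64
T=R.from_rotvec(s['tcp_rot']);x=T.as_matrix()[:,0];print("toolx",np.degrees(np.arctan2(x[1],x[0])))
c=onplane(d,np.array([(367,337),(416,337),(368,480),(414,480)])*f,.055,s)
print(T.inv().apply(c-s['ee_pos'])*100)
p=circ(d['img'],np.array((391,368))*f,60*f,82*f,True);print(T.inv().apply(onplane(d,np.array([(319,365),(464,365)])*f,.025,s)-s['ee_pos'])*100)
print(T.inv().apply(onplane(d,np.array([(380,263),(404,263),(380,275),(404,275)])*f,.009,s)-s['ee_pos'])*100)
s2,d2=pickle.load(open('d1.pkl','rb'))
T2=R.from_rotvec(s2['tcp_rot']);print("mouth in tool at view1",T2.inv().apply(np.array([.5983,.179,.064])-s2['ee_pos'])*100)
E
```

```text
toolx -139.85751610856
[[ 2.58837901 -0.68280582 -2.44805921]
 [ 2.5881733   0.59821803 -2.44975394]
 [-1.90711697 -0.72496706 -2.44182127]
 [-1.90697158  0.61579212 -2.44359553]]
[[ 0.35870292 -2.46053514  0.55736472]
 [ 0.35810317  2.39787724  0.55093703]]
[[ 3.48284722 -0.42605853  2.15037938]
 [ 3.48264366  0.40645345  2.14927811]
 [ 3.05246707 -0.42882125  2.15097489]
 [ 3.05227125  0.40980983  2.14986551]]
mouth in tool at view1 [ 1.27584564  2.06522107 13.883383  ]
```

The lid centre is at about +0.31 cm along tool x. I'll lift, turn to the slot heading, and look at the mouth with the lid in hand.

servo_tool:
  linear:
    - [0,0,-1]
    - [0,0,-2.5]
    - [0,0,-3]
    - [0,0,-3]
    - [0,0,-1]
    - [0,0,0]
  twist:
    - [0,0,0]
    - [0,0,6.66]
    - [0,0,6.66]
    - [0,0,6.66]
    - [0,0,6.66]
    - [0,0,0]
  hand: [1,1,1,1,1,1]

```text
time_s: 7.1
ee_pos: [0.6064, -0.0961, 0.137]
tcp_rot: [-0.366, 3.116, -0.002]
force: [0.4, 0.3, -1.3]
opening: 0.0127
grip_force: 58.6
```

servo_tool:
  linear:
    - [-1.52,3.36,0]
    - [-1.52,3.36,0]
    - [-1.52,3.36,0]
    - [-1.52,3.36,0]
    - [-1.52,3.36,0]
    - [-1.52,3.36,0]
    - [-1.52,3.36,0]
    - [-1.52,3.36,0]
    - [0,0,0]
    - [0,0,0]
  twist:
    - [0,0,0]
    - [0,0,0]
    - [0,0,0]
    - [0,0,0]
    - [0,0,0]
    - [0,0,0]
    - [0,0,0]
    - [0,0,0]
    - [0,0,0]
    - [0,0,0]
  hand: [1,1,1,1,1,1,1,1,1,1]

```text
time_s: 8.1
ee_pos: [0.6601, 0.1947, 0.1332]
tcp_rot: [0.377, -3.117, 0.0]
force: [-0.1, -0.6, 0.1]
opening: 0.0131
grip_force: 58.7
```

```bash
python3 - <<'E'
from h import *
import pickle
s=read_state();d=get_image('wrist');pickle.dump((s,d),open('d4.pkl','wb'))
cv2.imwrite('pics/w4.png',cv2.resize(d['img'][:,:,::-1],(800,600),interpolation=cv2.INTER_CUBIC))
print(s['time_s'],s['qpos'].round(3),s['ee_pos'],s['tcp_rot'],s['force'],s['opening'],s['grip_force'])
print(proj(d,(.5983,.179,.064),s)/.64)
E
```

```text
8.1 [-0.271  0.665 -0.155  1.761  0.143  0.729  1.31 ] [0.66007962 0.19467764 0.13320973] [ 3.76752692e-01 -3.11722538e+00  3.88985176e-04] [-0.11250605 -0.58560744  0.14867388] 0.013052499958252712 58.66055488586426
[[389.47118626 170.6629042 ]]
```

View pics/w4.png

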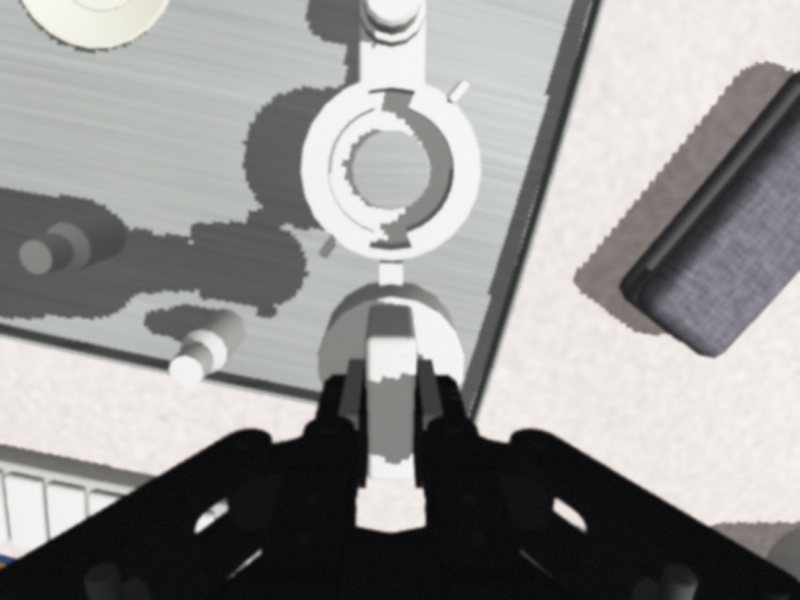

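The rim centre is near (391,170), the slots are nearly vertical in the image, the ribs are at (459,91) and (328,246), and the held lid's front lug is at (391,270).

```bash
python3 - <<'E'
from h import *
import pickle
s,d=pickle.load(open('d4.pkl','rb'));f=.64
T=R.from_rotvec(s['tcp_rot']);x=T.as_matrix()[:,0];print("toolx",np.degrees(np.arctan2(x[1],x[0]))%360)
t=lambda P:T.inv().apply(np.atleast_2d(P)-s['ee_pos'])*100
p=circ(d['img'],np.array((391,170))*f,82*f,98*f,True);F=fitc(onplane(d,p,.064,s));print("rim",F,t(np.r_[F[0],.064]))
rb=onplane(d,np.array([(459,91),(327.5,246.5)])*f,.067,s);v=rb[0]-rb[1];print("ribs",rb.mean(0),t(rb.mean(0)),np.hypot(*v[:2]),np.degrees(np.arctan2(v[1],v[0])))
sl=t(onplane(d,np.array([(383,88),(413,88),(371,248),(411,248)])*f,.064,s));print(sl)
zl=s['ee_pos'][2]-.0215
print("lug",t(onplane(d,np.array([(380,262),(404,262)])*f,zl,s)))
c=t(onplane(d,np.array([(367,337),(416,337),(368,480),(414,480)])*f,s['ee_pos'][2]+.0245,s));print("bar",c.mean(0))
E
```

```text
toolx 193.78285963914846
rim (array([0.59840804, 0.17926384]), np.float64(0.0381016275250304), 69, np.float64(0.00017445264316386382)) [[ 6.34502716 -0.02740933  6.93177066]]
ribs [0.59838654 0.17951967 0.067     ] [[ 6.34152990e+00 -2.06402668e-03  6.63176316e+00]] 0.08456839329002475 152.9502254157353
[[ 9.67970179 -0.31257242  6.93745188]
 [ 9.68019708  0.91442696  6.93739859]
 [ 3.01111511 -0.87362571  6.92614065]
 [ 3.01030689  0.90325189  6.92606089]]
lug [[ 3.49211441 -0.37598309  2.15595597]
 [ 3.49174753  0.45635196  2.15591862]]
bar [ 0.31892487  0.00361774 -2.44946156]
```

Both views agree to 0.3 mm. I'll shift 6.03 cm along x and descend.

servo_tool:
  linear:
    - [2.03,-0.01,0]
    - [2.0,-0.01,0]
    - [2.0,0,0.5]
    - [0,0,1.5]
    - [0,0,1.5]
    - [0,0,0]
    - [0,0,0]
  twist:
    - [0,0,0.5]
    - [0,0,0]
    - [0,0,0]
    - [0,0,0]
    - [0,0,0]
    - [0,0,0]
    - [0,0,0]
  hand: [1,1,1,1,1,1,1]

```text
time_s: 8.85
ee_pos: [0.6026, 0.1794, 0.0985]
tcp_rot: [0.355, -3.121, 0.001]
force: [0.1, 0.3, -0.6]
opening: 0.0131
grip_force: 58.7
```

servo_tool:
  linear:
    - [0,0,0.3]
    - [0,0,0.3]
    - [0,0,0.2]
    - [0,0,0]
  twist:
    - [0,0,0]
    - [0,0,0]
    - [0,0,0]
    - [0,0,0]
  hand: [1,1,1,1]

```text
time_s: 9.25
ee_pos: [0.6022, 0.1798, 0.0911]
tcp_rot: [0.356, -3.121, 0.0]
force: [0.1, 0.3, -0.6]
opening: 0.0132
grip_force: 58.7
```

```bash
python3 - <<'E'
from h import *
s=read_state();x=R.from_rotvec(s['tcp_rot']).as_matrix()[:,0]
a=np.radians(193.4);print("want TCP",np.array([.5984,.1793])-.0031*np.array([np.cos(a),np.sin(a)]))
print(s['time_s'],s['ee_pos'],np.degrees(np.arctan2(x[1],x[0]))%360,s['force'],s['moment'],s['opening'])
E
```

```text
want TCP [0.60141561 0.18001842]
9.25 [0.60217506 0.17984069 0.09111196] 193.01142974957497 [ 0.07397116  0.30612357 -0.61569507] [-0.00481447  0.03098395 -0.00767365] 0.013154097864880636
```

servo_tool:
  linear:
    - [0.07,0,0]
    - [0,0,0.2]
    - [0,0,0.2]
    - [0,0,0]
  twist:
    - [0,0,0]
    - [0,0,0]
    - [0,0,0]
    - [0,0,0]
  hand: [1,1,1,1]

```text
time_s: 9.65
ee_pos: [0.6014, 0.1796, 0.087]
tcp_rot: [0.356, -3.121, 0.0]
force: [-0.1, -0.9, -1.1]
opening: 0.0129
grip_force: 58.7
```

servo_tool:
  linear:
    - [0,0,0.2]
    - [0,0,0.2]
    - [0,0,0]
  twist:
    - [0,0,0]
    - [0,0,0]
    - [0,0,0]
  hand: [1,1,1]

```text
time_s: 9.95
ee_pos: [0.6014, 0.1796, 0.0829]
tcp_rot: [0.356, -3.121, 0.0]
force: [-0.2, 0.2, -0.4]
opening: 0.0131
grip_force: 58.7
```

The lugs are down through the slots with no contact force. I'll push on to the seat.

servo_tool:
  linear:
    - [0,0,0.2]
    - [0,0,0.2]
    - [0,0,0.2]
    - [0,0,0]
  twist:
    - [0,0,0]
    - [0,0,0]
    - [0,0,0]
    - [0,0,0]
  hand: [1,1,1,1]

```text
time_s: 10.35
ee_pos: [0.6017, 0.1797, 0.0773]
tcp_rot: [-0.356, 3.121, 0.0]
force: [-0.4, -0.7, 2.1]
opening: 0.0133
grip_force: 59.2
```

servo_tool:
  linear:
    - [0,0,0.1]
    - [0,0,0.1]
    - [0,0,0]
  twist:
    - [0,0,0]
    - [0,0,0]
    - [0,0,0]
  hand: [1,1,1]

```text
time_s: 10.65
ee_pos: [0.6017, 0.1797, 0.0754]
tcp_rot: [-0.356, 3.121, 0.0]
force: [-0.6, -1.1, 3.5]
opening: 0.0126
grip_force: 59.3
```

servo_tool:
  linear:
    - [0,0,0.1]
    - [0,0,0.05]
    - [0,0,0]
  twist:
    - [0,0,0]
    - [0,0,0]
    - [0,0,0]
  hand: [1,1,1]

```text
time_s: 10.95
ee_pos: [0.6017, 0.1797, 0.0746]
tcp_rot: [-0.356, 3.121, -0.0]
force: [-2.1, -0.3, 10.9]
opening: 0.0131
grip_force: 60.5
```

servo_tool:
  linear:
    - [0,0,0.05]
    - [0,0,0]
  twist:
    - [0,0,0]
    - [0,0,0]
  hand: [1,1]

```text
time_s: 11.15
ee_pos: [0.6017, 0.1797, 0.0745]
tcp_rot: [-0.356, 3.121, -0.0]
force: [-3.8, -1.0, 16.4]
opening: 0.0131
grip_force: 61.3
```

Seated at z = 0.0745 with 16 N. Now I'll twist clockwise about the lid axis.

servo_tool:
  linear:
    - [0,-0.027,0]
    - [0,-0.027,0]
    - [0,-0.027,0]
    - [0,0,0]
  twist:
    - [0,0,5]
    - [0,0,5]
    - [0,0,5]
    - [0,0,0]
  hand: [1,1,1,1]

```text
time_s: 11.55
ee_pos: [0.6028, 0.1793, 0.0745]
tcp_rot: [0.059, 3.138, 0.001]
force: [-1.5, 0.3, 13.7]
opening: 0.0128
grip_force: 60.7
```

servo_tool:
  linear:
    - [0,-0.027,0]
    - [0,-0.027,0]
    - [0,-0.027,0]
    - [0,-0.027,0]
    - [0,0,0]
  twist:
    - [0,0,5]
    - [0,0,5]
    - [0,0,5]
    - [0,0,5]
    - [0,0,0]
  hand: [1,1,1,1,1]

```text
time_s: 12.05
ee_pos: [0.6028, 0.1785, 0.0746]
tcp_rot: [0.603, 3.08, 0.002]
force: [0.3, 1.3, 12.2]
opening: 0.013
grip_force: 60.7
```

```bash
python3 - <<'E'
from h import *
import pickle
s=read_state();d=get_image('wrist');pickle.dump((s,d),open('d5.pkl','wb'));x=R.from_rotvec(s['tcp_rot']).as_matrix()[:,0]
print(s['time_s'],s['ee_pos'],np.degrees(np.arctan2(x[1],x[0]))%360,s['force'],s['moment'],s['opening'])
cv2.imwrite('pics/w5.png',cv2.resize(d['img'][:,:,::-1],(800,600),interpolation=cv2.INTER_CUBIC))
E
```

```text
12.05 [0.60275635 0.17851462 0.07455889] 157.84964621633083 [ 0.3081736   1.31933797 12.15993794] [ 0.02126126  0.18106249 -0.10652362] 0.01300273742904229
```

View pics/w5.png

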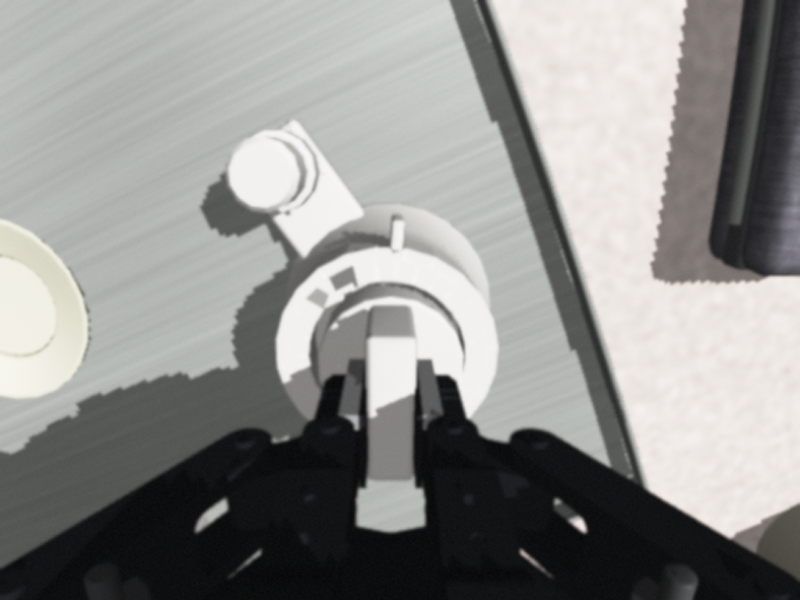

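The rib is at about (398,233), slightly clockwise of the bar's centre line (column 391), and the lid is seated in the mouth. I'll compute the remaining angle.

```bash
python3 - <<'E'
from h import *
import pickle
s,d=pickle.load(open('d5.pkl','rb'));f=.64
r=onplane(d,np.array([(399.5,217),(397,250),(396.5,215),(404,215),(391.5,250),(402,250)])*f,.067,s)
v=r[:,:2]-[.5984,.1793];print(np.hypot(*v.T),np.degrees(np.arctan2(v[:,1],v[:,0])))
p=circ(d['img'],np.array((387,350))*f,104*f,120*f);F=fitc(onplane(d,p,.064,s));print(F)
v=r[:,:2]-F[0];print(np.hypot(*v.T),np.degrees(np.arctan2(v[:,1],v[:,0])))
T=R.from_rotvec(s['tcp_rot'])
zb=s['ee_pos'][2]+.0245
b=onplane(d,np.array([(367,337),(416,337),(368,480),(414,480)])*f,zb,s);v=(b[0]+b[1]-b[2]-b[3]);print(b.mean(0),np.degrees(np.arctan2(v[1],v[0])))
E
```

```text
[0.04839834 0.03798953 0.04894003 0.0491549  0.03786573 0.03817011] [152.70508305 152.40482396 153.852184   151.16179458 155.01281891
 150.05279352]
(array([0.5983591 , 0.17961637]), np.float64(0.0382398626281747), 58, np.float64(0.0001302767235493955))
[0.04821763 0.03780764 0.04876462 0.04896715 0.03769598 0.03797759] [153.01687521 152.80102023 154.1646845  151.46298554 155.42241998
 150.43556635]
[0.59998142 0.18046895 0.09905889] 157.69350230547226
```

servo_tool:
  linear:
    - [0,-0.026,0.02]
    - [0,0,0]
    - [0,0,0]
  twist:
    - [0,0,4.8]
    - [0,0,0]
    - [0,0,0]
  hand: [1,1,1]

```text
time_s: 12.4
ee_pos: [0.6026, 0.1783, 0.0745]
tcp_rot: [0.728, 3.054, 0.003]
force: [-0.8, 0.6, 15.2]
opening: 0.013
grip_force: 61.0
```

```bash
python3 - <<'E'
from h import *
s=read_state();d=get_image('wrist');x=R.from_rotvec(s['tcp_rot']).as_matrix()[:,0]
print(s['time_s'],s['ee_pos'],np.degrees(np.arctan2(x[1],x[0]))%360,s['force'],s['moment'],s['opening'],s['qpos'][6])
cv2.imwrite('pics/w6.png',cv2.resize(d['img'][:,:,::-1],(800,600),interpolation=cv2.INTER_CUBIC))
E
```

```text
12.4 [0.60262129 0.1782736  0.07451103] 153.19050415271874 [-0.81275238  0.58064075 15.18758735] [ 0.04013943  0.25603409 -0.15410595] 0.01295455203961509 0.7918682674628912
```

View pics/w6.png

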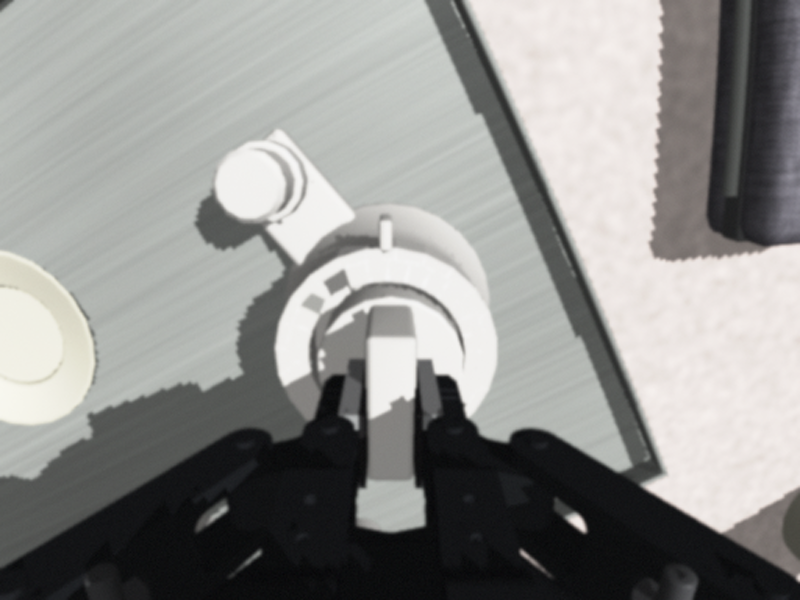

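The rib at (387,233) now stands parallel to the bar and on the mouth's centre line. The lid is seated with about 15 N on it, and the cap is home. I'm handing in.

```bash
python3 -c "
from station import *
print(close_job())"
```

```text
the job is handed in; nothing more can be done
None
```

I pressed the outlet cap home, then seated the lid and turned it clockwise until its grip bar lined up with the ribs, short of the click. The job was handed in at about 12.5 s with the arm still holding the lid down at about 15 N; no verdict came back.

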